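# Pry the retaining ring off the turning spindle

### The job

Take the orange hooked pick from its wooden rest, drop its tip into the eye of the brass retaining ring and draw the ring out of its groove, clear of the spindle shaft, leaving it lying flat on the plaster wheel. Then lay the pick back in its rest. Work only with the pick on the ring, feel your way gently so that neither the soft plaster nor the ring is pressed hard, and leave everything else on the table alone.

Things in the scene. Friction and masses are not known exactly. Their poses are not given: they have to be found in the camera images.
- pick: Orange hooked pick, about 90 g. Origin on the axis of its square handle (20 x 20 mm, from x = -60 to +40 mm along its own x); take it there from above, across its y. The 6 mm steel shank swivels sideways at the handle's front end on a stiff friction pin (slips above 1.6 N m, stays as set); it runs on 55 mm and is bent square down into a 30 mm hook. In the rest, x points roughly to world -y.
- pick_pivot (a point): Pivot of the shank, on the handle axis 40 mm along x from the pick's origin, axis along the pick's z. Set straight, the hook's flat lower end is at (95, 0, -30) mm from the pick's origin; the actual setting is up to 0.25 rad off either way, so the end lies up to 14 mm to either side along y (and up to 2 mm nearer). It is not measured: find it by feel or eye. Hook: straight pin, 5 mm thick, along -z.
- rest: Fixed wooden rest for the pick: base 160 x 75 x 6 mm, origin under its centre, x as the pick's x when laid down. Two saddles, each 12 mm long, centred at x = -48 and +32 mm, with floor at z = 37 mm and cheeks up to z = 46 mm, 32 mm apart.
- rest_seat (a point): Point on the rest where the pick's origin lies when it is laid in both saddles, 47 mm above the table; same axes as the rest, which are the pick's axes when it lies there.
- ring: Sprung brass retaining ring, 64 g, 4.4 mm thick, lying on the plaster wheel round the shaft, in its groove. Origin under its round centre; x towards its lug, the way it is drawn out. Round part 14.8 mm inner, 19.2 mm outer radius, open towards -x, with two sprung jaws that close behind the shaft. Drawing takes 8 to 18 N over the first 10 mm, then it snaps free. It turns on the shaft when pushed sideways by over 2 to 3 N.
- ring_eye (a point): Centre of the eye in the ring's lug, 23.5 mm along x from the ring's origin, at its underside. The window is 8.6 mm along x and 9.6 mm along y, right through to the plaster; beyond it the outer bar is 4.4 mm thick along x (27.8 to 32.2 mm from the ring's origin) and 18.4 mm long, the lug's full width. More than 25 N bends the ring.
- shaft_foot (a point): Point on the vertical shaft axis at the level of the plaster wheel's upper face, 75 mm above the table. The groove is 28 mm across; above it the shaft's head, 35 mm across, reaches from 5.5 to 11.5 mm over the face. Axes are those of the spindle's base, z up.
- wheel: White plaster wheel (fixed, does not turn), 200 mm across, 25 mm thick; origin under its centre on the shaft axis, upper face at its z = 25 mm. Soft: the pick marks it when pressed on it with more than 10 N. It stands on a green cast base 150 mm square.
- vase: white plaster vase model, 130 mm tall, 84 mm wide; origin under its centre; a bystander, not to be disturbed.
- bowl: blue plastic bowl, 110 mm wide, 50 mm tall; origin under its centre; a bystander, not to be disturbed.
- cone: terracotta firing cone, 60 mm tall, 60 mm wide; origin under its centre; a bystander, not to be disturbed.
- puck: blue glazed disc, 64 mm wide, 30 mm tall; origin under its centre; a bystander, not to be disturbed.
- block: brown wooden block 70 x 50 x 35 mm; origin under its centre; a bystander, not to be disturbed.
- jar: amber jar with green lid, 60 mm wide, 80 mm tall; origin under its centre; a bystander, not to be disturbed.
- brush: flat brush 200 mm long lying on the table; origin under its centre; a bystander, not to be disturbed.
Things that resemble listed ones, but are neither listed nor needed, are in the scene too. Of the things shaped like the rest, the wooden one is meant. What is shaped like the pick but green is not meant.

How it is judged:
By the outcome, as a careful person would: the job done as asked, in the order asked, and still so for the second after the job is handed in, with the robot touching nothing.
It also fails if it takes over 67 s, if anything falls off the work surface, if the arm or the gripper's body presses on something with over 40 N, if the wrist force passes 120 N, or if a joint passes its speed limit or range.

### The arm

A 6-joint arm with a two-finger parallel gripper is mounted at the origin on the work surface. World frame = base frame: x ahead of the robot, y to its left, z up, the work surface at z = 0. Lengths are in m, angles in rad, forces in N, time in s.
With the tool pointing down it reaches from about 0.425 to 0.95 m from the base axis. Payload 14.7 kg.
Tool frame: the origin (TCP) lies between the finger pads; the fingertips stand 22 mm ahead of it and the grasp point (between the pads) lies 3 mm ahead of it; z points along the fingers, y is the line along which they close (so a half turn about z gives the same grasp; the last joint's range is limited). The gripper opens to 85 mm and grips with 20 to 120 N. Pads are 22 mm wide; open, the fingers measure 114 mm over their backs; the gripper's body (76 mm by 85 mm) begins 54 mm behind the grasp point. The pads swing forward as they close: fully open they stand 13 mm farther back than shut.
Start: joints at [-1.231, 0.48, 1.596, -0, 1.065, -0.047], TCP at [0.245, -0.602, 0.253] pointing down, gripper open.
Joint ranges: [-2.75, 2.75], [-0.82, 2.05], [0.23, 2.67], [-1.56, 4.7], [0.09, 2.69], [-2.92, 2.92]. Speed limits (rad/s): [1.89, 1.89, 2.39, 3.01, 3.01, 3.01].

### API

Orientations are given as a unit quaternion [w, x, y, z].
In Python, from rig import read_state, camera, camera_info, sign_off gives the robot as it stands.
- The arm moves only by the tool carry_out, never from a script. Its argument "increments" is a list of rows, each a list of 5 numbers: the shift along the world's x, y, z in mm, then the turn about the world's z in degrees, then the opening, from -1 (shut) to 1 (fully open). In form: [[tx, ty, tz, turn, grip], ...]. A call has 1 to 5 rows; each row shifts and turns the commanded pose from where the row before left it; what a row does not reach is not made up. A row lasts 1/8 s, in which the tool goes at most 62.5 mm and 10.7 degrees, less where a joint would pass 70% of its speed; a pose out of reach is approached as far as the arm can. A call is refused whole if a number of a shift passes 62.5 or a number of a turn 10.7, either way. A call with a gripper value outside its range is refused whole. The fingers move at their own pace and stop on an object; "squeeze" is the grip in N (left out, the last holds). Time passes only in rows, so rows that do not move let the fingers close. It gives the time, the measured TCP pose, the force, the opening and the grip force at its end, in the units of the state.
- read_state(): the state, without advancing time (a new reading comes with each control period).
- camera(name): name is "scene" or "top" or "wrist"; returns (picture, depth): 400x640x3 uint8, red, green, blue; 400x640 float32, m along the optical axis (not along the pixel's ray), 0 where there is no reading.
- camera_info(name): a dict with "camera_matrix" (3x3 intrinsics, pixels), "origin" and "orientation" of the camera in the world; the wrist camera has in their place "T_tool_cam" (4x4, takes a point from camera to tool coordinates, whose origin is the TCP and whose axes are the flange's). Camera axes: x right, y down, z forward; pixel columns grow to the right and rows downward; lengths in m; the calibration is good to about 2 mm. A picture is of the moment at which its call begins: read the wrist's pose just before it. camera_info takes no time and is no camera call.
- sign_off(): hands the job in; it is judged then, once.
The state is a dict: "clock": time; "joints": joint angles; "qd": joint speeds; "joint_efforts": joint torques, N m; "tool_pos": TCP position; "tcp_rot": TCP orientation; "force": force on the tool from outside, world axes, zero at the start; "torque": the same for the moment, N m; "grip_width": finger opening in m; "grip_force": force on a finger pad.
Only numpy, scipy, OpenCV 4.12 (cv2) and the standard library are available. Lean on these libraries where they do the work, as an engineer would, in place of code of your own. Each camera call takes 0.05 s, during which the arm holds its last target. There are 200 camera calls.

## Working session

There is one attempt and no reset: what is moved stays moved. The work goes in short steps, Python scripts to look and compute and a tool call to move; the robot and the scene stay as the last step left them, time stands still between calls to the robot, and variables do not carry over. Pictures are saved under pics/ and viewed, at most 10 in all, crops included, and the job is handed in when it is done.

Besides the shell and the picture viewer there is one more tool, called as a command line: name --pt "numbers of a row" for each row, then --argument value for the rest. carry_out: Moves the arm, as the interface text tells. Its arguments: {"type":"object","properties":{"increments":{"type":"array"},"squeeze":{"type":"number"}},"required":["increments"]}

```bash
mkdir -p pics; ls; python3 - <<'E'
from rig import *
import cv2, numpy as np
ims=[]
for n in ("scene","top"):
    im,d=camera(n); np.savez(f"{n}.npz",im=im,d=d); i=camera_info(n); print(n,i)
    cv2.imwrite(f"pics/{n}0.png",im[...,::-1])
print(camera_info("wrist")); print(read_state())
E
```

```text
pics
scene {'camera_matrix': array([[390.8813557 ,   0.        , 319.01958948],
       [  0.        , 390.8813557 , 199.0517009 ],
       [  0.        ,   0.        ,   1.        ]]), 'origin': array([ 0.87527728, -0.52980021,  0.83770721]), 'orientation': array([-0.33675759,  0.90929886,  0.22836995, -0.08727582])}
top {'camera_matrix': array([[414.22890857,   0.        , 318.58629293],
       [  0.        , 414.22890857, 201.64654743],
       [  0.        ,   0.        ,   1.        ]]), 'origin': array([0.41644115, 0.00707766, 1.14614704]), 'orientation': array([-0.05293176,  0.7084152 , -0.7026738 ,  0.03994579])}
{'camera_matrix': array([[276.18406228,   0.        , 317.36738296],
       [  0.        , 276.18406228, 206.59601108],
       [  0.        ,   0.        ,   1.        ]]), 'T_tool_cam': array([[-1.62994250e-04, -9.57715403e-01, -2.87717190e-01,
         7.32415355e-02],
       [ 9.99999906e-01, -2.71821395e-04,  3.38295051e-04,
         7.99599700e-05],
       [-4.02198069e-04, -2.87717107e-01,  9.57715357e-01,
        -1.19824785e-01],
       [ 0.00000000e+00,  0.00000000e+00,  0.00000000e+00,
         1.00000000e+00]])}
{'clock': 0.1, 'joints': array([-1.23058939e+00,  4.80761887e-01,  1.59680434e+00, -1.19596931e-05,
        1.06509818e+00, -4.65983289e-02]), 'qd': array([ 0.00039569, -0.00295664, -0.00153771, -0.00095954,  0.00101277,
       -0.00070994]), 'joint_efforts': array([ 1.74206900e-03, -9.52251935e+01, -4.31043756e+01, -3.15564978e-05,
        5.24496107e-03,  1.09301607e-05]), 'tool_pos': array([ 0.24510373, -0.60164862,  0.25274368]), 'tcp_rot': array([-5.29345121e-04,  9.81355236e-01,  1.92202015e-01, -8.35599556e-05]), 'force': array([ 0.12239039, -0.22629811, -0.12671896]), 'torque': array([0.02810525, 0.01292461, 0.00779229]), 'grip_force': 0.0, 'grip_width': 0.08562785095802115}
```

View pics/top0.png

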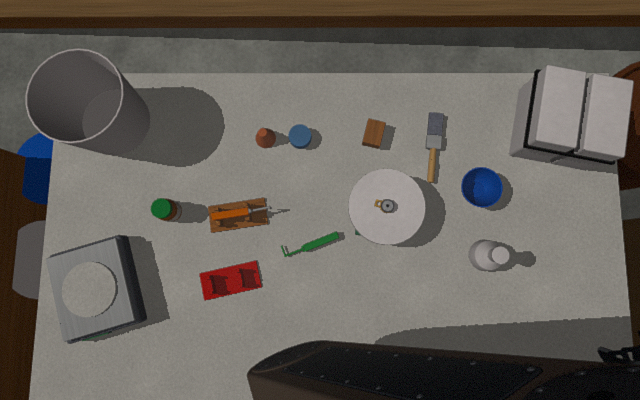

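View pics/scene0.png

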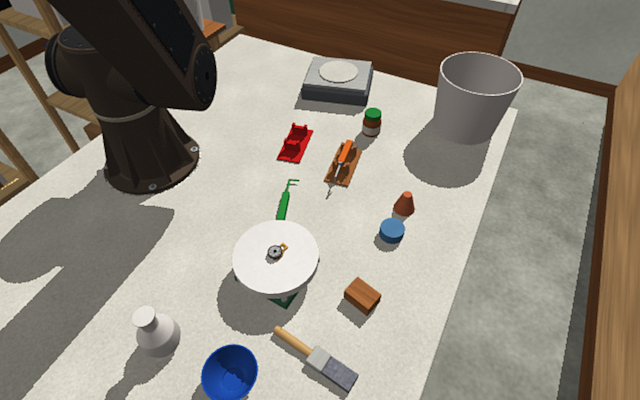

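The top view shows the orange pick on the wooden rest around (240,213), its hook pointing right towards about (288,210). The wheel is at (388,206), with the ring's lug at about (379,204), so it points to +y. The green pick and the red rest are decoys.

```bash
cat > h.py <<'E'
from rig import *
import cv2, numpy as np
from scipy.spatial.transform import Rotation as R
def rot(q): return R.from_quat([q[1],q[2],q[3],q[0]]).as_matrix()
def cam(n,st=None):
    i=camera_info(n); K=i["camera_matrix"]
    if n=="wrist":
        T=np.eye(4);T[:3,:3]=rot(st["tcp_rot"]);T[:3,3]=st["tool_pos"];T=T@i["T_tool_cam"]
        return K,T[:3,:3],T[:3,3]
    return K,rot(i["orientation"]),np.array(i["origin"])
def ray(c,uv,z):
    K,Rm,o=c; uv=np.atleast_2d(np.asarray(uv,float))
    d=np.c_[(uv-K[[0,1],2])/K[[0,1],[0,1]],np.ones(len(uv))]@Rm.T
    return o+d*((z-o[2])/d[:,2])[:,None]
def cloud(c,d):
    K,Rm,o=c; v,u=np.mgrid[:d.shape[0],:d.shape[1]]
    p=np.stack([(u-K[0,2])/K[0,0]*d,(v-K[1,2])/K[1,1]*d,d],-1)@Rm.T+o
    p[d==0]=np.nan; return p
def proj(c,P):
    K,Rm,o=c; q=(np.atleast_2d(P)-o)@Rm@K.T; return q[:,:2]/q[:,2:]
E
python3 - <<'E'
from h import *
f=np.load("top.npz"); im,d=f["im"],f["d"]; c=cam("top"); P=cloud(c,d)
hsv=cv2.cvtColor(im,cv2.COLOR_RGB2HSV); H,S,V=[hsv[...,k].astype(int) for k in range(3)]
box=np.zeros(d.shape,bool); box[185:245,195:300]=1
z=P[...,2]
org=box&(H<14)&(S>150)&(z>.045)
for name,m in (("handle",org&(z<.07)&(S>215)),("base",box&(z>.003)&(z<.010)&(S>60)&(H<25)),("high",box&(z>.03)&(z<.07))):
    v,u=np.nonzero(m); 
    if len(u)==0: print(name,0);continue
    r=cv2.minAreaRect(np.c_[u,v].astype(np.float32)); zz=np.nanmedian(z[m])
    print(name,len(u),r,zz,ray(c,cv2.boxPoints(r),zz).round(4).tolist(),ray(c,r[0],zz).round(4))
m=(S<40)&(V>150)&(z>.06)&(z<.09); m[:, :330]=0;m[:,440:]=0
k=max(cv2.findContours(m.astype(np.uint8),0,2)[0],key=cv2.contourArea)
e=cv2.fitEllipse(k); print("wheel",e,ray(c,e[0],.075))
# shaft/ring
big=cv2.resize(im[180:232,360:416],None,fx=10,fy=10,interpolation=2)
big2=cv2.resize(im[190:240,200:300],None,fx=8,fy=8,interpolation=2)
cv2.imwrite("pics/crop.png",np.vstack([cv2.copyMakeBorder(big[:, :],0,0,0,800-560,0)[:200+220],])[...,::-1]); cv2.imwrite("pics/crop2.png",big2[...,::-1])
m=np.zeros(d.shape,bool); m[190:222,366:410]=1; m&=(S>90)
v,u=np.nonzero(m); print("brass",len(u),ray(c,[u.mean(),v.mean()],.079), u.min(),u.max(),v.min(),v.max())
E
```

```text
handle 140 ((229.13937377929688, 213.42909240722656), (6.724767208099365, 36.046730041503906), 81.46923065185547) 0.05765567077997613 [[0.5285, 0.3136, 0.0577], [0.5435, 0.2191, 0.0577], [0.5258, 0.2159, 0.0577], [0.5108, 0.3101, 0.0577]] [[0.5271 0.2647 0.0577]]
base 922 ((237.39706420898438, 214.83822631835938), (26.942642211914062, 58.189083099365234), 81.15818786621094) 0.006501843679509345 [[0.5526, 0.3407, 0.0065], [0.5789, 0.1808, 0.0065], [0.5047, 0.1673, 0.0065], [0.4787, 0.3258, 0.0065]] [[0.5286 0.2536 0.0065]]
high 477 ((240.739990234375, 212.6799774169922), (18.52619743347168, 59.538394927978516), 81.8698959350586) 0.0549751231840403 [[0.5423, 0.3172, 0.055], [0.566, 0.1603, 0.055], [0.517, 0.1522, 0.055], [0.4934, 0.3081, 0.055]] [[0.5296 0.2344 0.055 ]]
wheel ((386.39923095703125, 206.15492248535156), (74.12935638427734, 75.79764556884766), 114.67021942138672) [[ 0.54740264 -0.14881888  0.075     ]]
brass 39 [[ 0.55172542 -0.12845631  0.079     ]] 375 388 199 212
```

View pics/crop2.png

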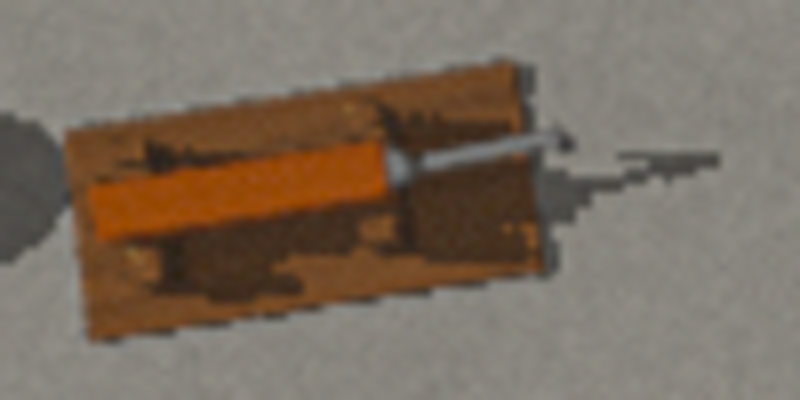

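The crop shows the handle from (95,212) to (385,165) and the shank to (560,140), nearly straight. The rest fits at (0.5286, 0.254), yaw about -81°. The wheel centre is at (0.547, -0.149) and the ring lug points roughly +78°. I'll move above the rest.

carry_out --pt "41 45 0 10.5 1" --pt "41 45 0 10.5 1" --pt "41 45 0 10.5 1" --pt "41 45 0 10.5 1" --pt "41 45 0 10.5 1"

```text
clock: 0.72
tool_pos: [0.4512, -0.3753, 0.2531]
tcp_rot: [-0.0, 0.793, 0.609, -0.0]
force: [0.8, -0.8, -0.5]
grip_width: 0.0854
grip_force: 0.0
```

carry_out --pt "0 62 0 4.8 1" --pt "0 62 0 4.8 1" --pt "0 62 0 4.8 1" --pt "0 62 0 4.8 1" --pt "0 62 0 4.8 1"

```text
clock: 1.35
tool_pos: [0.4498, -0.0651, 0.2533]
tcp_rot: [0.0, 0.651, 0.759, 0.0]
force: [1.3, 1.2, 0.4]
grip_width: 0.0853
grip_force: 0.0
```

carry_out --pt "16 60 0 0 1" --pt "16 60 0 0 1" --pt "16 60 0 0 1" --pt "16 60 0 0 1" --pt "0 0 0 0 1"

```text
clock: 1.98
tool_pos: [0.5148, 0.1768, 0.2529]
tcp_rot: [-0.0, 0.65, 0.76, 0.0]
force: [-0.3, -0.1, 0.0]
grip_width: 0.0854
grip_force: 0.0
```

carry_out --pt "7 39 0 0 1" --pt "7 38 0 0 1" --pt "0 0 0 0 1"

```text
clock: 2.35
tool_pos: [0.5283, 0.2512, 0.2529]
tcp_rot: [-0.0, 0.651, 0.759, -0.0]
force: [0.1, 0.2, -0.3]
grip_width: 0.0855
grip_force: 0.0
```

```bash
python3 - <<'E'
from h import *
st=read_state(); im,d=camera("wrist"); c=cam("wrist",st)
cv2.imwrite("pics/w1.png",im[...,::-1]); np.savez("w1.npz",im=im,d=d)
P=cloud(c,d); z=P[...,2]; hsv=cv2.cvtColor(im,cv2.COLOR_RGB2HSV)
m=(hsv[...,0]<14)&(hsv[...,1]>200)&(z>.052)&(z<.062)
k=max(cv2.findContours(m.astype(np.uint8),0,2)[0],key=cv2.contourArea)
r=cv2.minAreaRect(k); print(st["tool_pos"],r); print(ray(c,cv2.boxPoints(r),.057).round(4),ray(c,r[0],.057).round(4))
E
```

```text
[0.52830632 0.25123658 0.25292114] ((324.0, 204.0), (0.0, 0.0), 0.0)
[[0.5389 0.2341 0.057 ]
 [0.5389 0.2341 0.057 ]
 [0.5389 0.2341 0.057 ]
 [0.5389 0.2341 0.057 ]] [[0.5389 0.2341 0.057 ]]
```

View pics/w1.png

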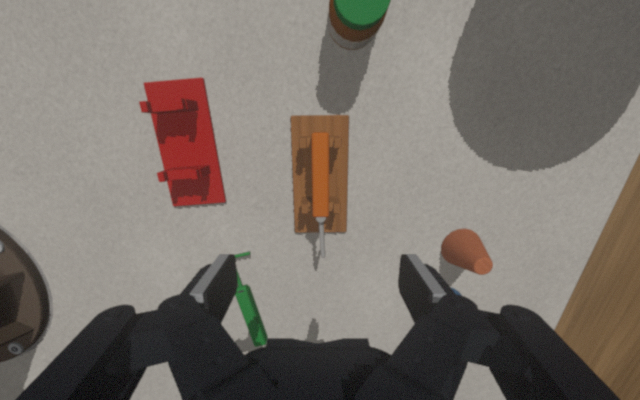

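The wrist view shows the handle from (320,133) to (320,217) and the shank to about (323,255). It is aligned with the gripper to within a degree or so, and the jar is well clear.

```bash
cat > pick.py <<'E'
from h import *
def handle(im,c,z,roi=None,smin=170):
    hsv=cv2.cvtColor(im,cv2.COLOR_RGB2HSV)
    m=(hsv[...,0]>5)&(hsv[...,0]<14)&(hsv[...,1]>smin)&(hsv[...,2]>120)
    k=max(cv2.findContours(m.astype(np.uint8),0,2)[0],key=cv2.contourArea)
    r=cv2.minAreaRect(k); return r,ray(c,cv2.boxPoints(r),z)
E
python3 - <<'E'
from pick import *
st=read_state(); f=np.load("w1.npz"); im,d=f["im"],f["d"]; c=cam("wrist",st); z=cloud(c,d)[...,2]
print(im[175,320],z[175,320],cv2.cvtColor(im,cv2.COLOR_RGB2HSV)[[150,175,200,175],[320,320,320,335]])
for s in(170,200,225):
    r,p=handle(im,c,.057,smin=s); print(r,p.round(4).tolist(),p.mean(0))
a,b=ray(c,[[321,223],[323,252]],.047); e=b-a;print("shank yaw",np.degrees(np.arctan2(e[1],e[0])),a,b)
E
```

```text
[163  90  41] 0.055246312356990124 [[ 13 186 166]
 [ 12 191 163]
 [ 12 183 163]
 [ 12 131 127]]
((320.0, 174.0), (84.0, 16.0), 90.0) [[0.5122, 0.3124, 0.057], [0.5296, 0.3151, 0.057], [0.5455, 0.2185, 0.057], [0.5264, 0.2156, 0.057]] [0.5284321 0.2653932 0.057    ]
((324.0, 204.0), (0.0, 0.0), 0.0) [[0.5384, 0.2327, 0.057], [0.5384, 0.2327, 0.057], [0.5384, 0.2327, 0.057], [0.5384, 0.2327, 0.057]] [0.53836103 0.23266967 0.057     ]Traceback (most recent call last):
  File "<stdin>", line 5, in <module>
  File "pick.py", line 5, in handle
    k=max(cv2.findContours(m.astype(np.uint8),0,2)[0],key=cv2.contourArea)
ValueError: max() iterable argument is empty
```

carry_out --pt "1 4 -50 0 0.2" --pt "0 0 -50 0 0.2" --pt "0 0 -50 0 0.2" --pt "0 0 -35 0 0.2" --pt "0 0 -18 0 0.2"

```text
clock: 3.02
tool_pos: [0.5282, 0.2523, 0.0487]
tcp_rot: [-0.001, 0.652, 0.758, -0.001]
force: [-0.6, -0.3, 0.5]
grip_width: 0.0514
grip_force: 0.0
```

carry_out --pt "0 0 0 0 -0.2" --pt "0 0 0 0 -1" --pt "0 0 0 0 -1" --pt "0 0 0 0 -1" --pt "0 0 0 0 -1" --squeeze 60

```text
clock: 3.65
tool_pos: [0.53, 0.2543, 0.0516]
tcp_rot: [0.001, 0.652, 0.759, 0.001]
force: [-0.4, -2.4, 8.5]
grip_width: 0.0191
grip_force: 59.7
```

carry_out --pt "0 0 15 0 -1" --pt "0 0 30 0 -1" --pt "0 0 40 0 -1" --pt "0 0 40 0 -1" --pt "0 0 0 0 -1"

```text
clock: 4.28
tool_pos: [0.5309, 0.2549, 0.1795]
tcp_rot: [0.001, 0.652, 0.759, 0.003]
force: [0.3, -0.8, -2.1]
grip_width: 0.0192
grip_force: 58.7
```

```bash
python3 - <<'E'
from pick import *
st=read_state(); im,d=camera("wrist"); c=cam("wrist",st)
np.savez("w2.npz",im=im,d=d); print(st["tool_pos"],st["tcp_rot"],st["force"],st["torque"])
g=[proj(c,(st["tool_pos"]+rot(st["tcp_rot"])@np.array(v))) for v in ([-.095,0,.033],[-.095,.014,.033],[-.095,-.014,.033])]
print(g)
cv2.imwrite("pics/w2.png",cv2.resize(im[180:400,200:440],None,fx=2.7,fy=2.7,interpolation=2)[...,::-1])
E
```

```text
[0.53092847 0.25488432 0.17952562] [0.00139764 0.65161659 0.75854186 0.00284922] [ 0.33132082 -0.81978812 -2.09452899] [0.03917755 0.07237617 0.0102952 ]
[array([[317.49567208, 372.48279201]]), array([[337.33514369, 372.46909486]]), array([[297.65455295, 372.4964903 ]])]
```

View pics/w2.png

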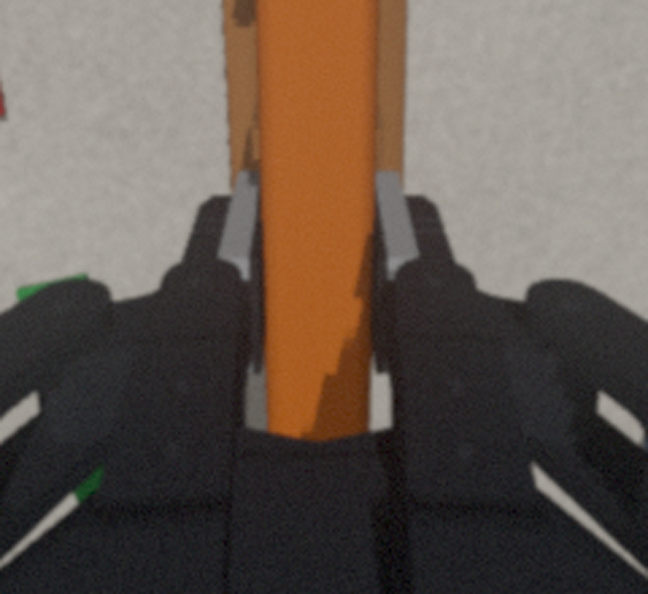

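The pick is held square between the pads and the hook is hidden behind the gripper. Next I'll fly past the wheel so the wrist camera can see the ring beside the handle.

carry_out --pt "10 -40 15 0 -1" --pt "10 -59 5 0 -1" --pt "10 -59 0 0 -1" --pt "10 -59 0 0 -1" --pt "10 -59 0 0 -1"

```text
clock: 4.95
tool_pos: [0.5787, -0.0238, 0.1947]
tcp_rot: [-0.0, 0.652, 0.759, -0.0]
force: [1.2, -0.2, -1.8]
grip_width: 0.0189
grip_force: 58.7
```

carry_out --pt "10 -59 0 0 -1" --pt "10 -59 0 0 -1" --pt "10 -50 0 0 -1" --pt "0 -31 0 0 -1" --pt "0 0 0 0 -1"

```text
clock: 5.58
tool_pos: [0.6085, -0.223, 0.1942]
tcp_rot: [-0.001, 0.653, 0.758, -0.0]
force: [-1.0, 0.3, -1.1]
grip_width: 0.0194
grip_force: 58.7
```

```bash
python3 - <<'E'
from pick import *
st=read_state(); im,d=camera("wrist"); c=cam("wrist",st)
np.savez("w3.npz",im=im,d=d,p=st["tool_pos"],q=st["tcp_rot"]); print(st["tool_pos"],st["tcp_rot"],st["force"],st["torque"])
u,v=proj(c,[.547,-.149,.08])[0].astype(int); print(u,v)
u0,v0=max(u-45,0),max(v-40,0); print(u0,v0)
cv2.imwrite("pics/w3.png",cv2.resize(im[v0:v0+80,u0:u0+100],None,fx=7,fy=7,interpolation=2)[...,::-1])
E
```

```text
[ 0.60847007 -0.22297679  0.19422806] [-6.21087591e-04  6.52671183e-01  7.57640967e-01 -3.25691113e-04] [-0.96304097  0.30303924 -1.08695619] [-0.00236123  0.00622404 -0.06885944]
255 111
210 71
```

View pics/w3.png

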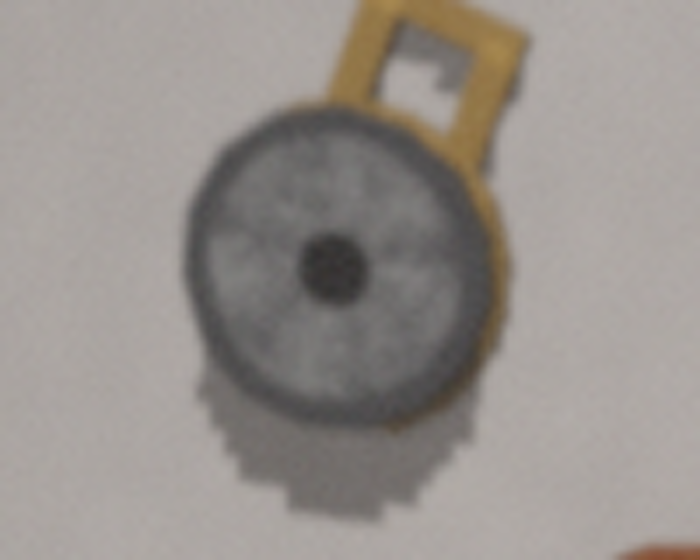

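The shaft head is centred at crop pixel (342,268) and the eye window at about (428,75). The lug is fully visible and points up and slightly right.

```bash
python3 - <<'E'
from pick import *
f=np.load("w3.npz"); im=f["im"]; c=cam("wrist",dict(tool_pos=f["p"],tcp_rot=f["q"]))
px=lambda a: np.array([210,71])+(np.array(a)+.5)/7-.5
s=ray(c,px([342,268]),.0865)[0]; hsv=cv2.cvtColor(im,cv2.COLOR_RGB2HSV)
# head ellipse
m=(hsv[...,2]<135)&(hsv[...,1]<45); 
w=np.array([[400,20],[478,45],[455,135],[377,103]])
W=ray(c,px(w),.0794); print("win",W.round(4), np.linalg.norm(W-np.roll(W,1,0),axis=1))
e=W.mean(0); v=(e-s)[:2]; print("shaft",s,"eye",e,"dist",np.hypot(*v),"yaw",np.degrees(np.arctan2(v[1],v[0])))
a=W[0]-W[3];b=W[1]-W[2]; print([np.degrees(np.arctan2(t[1],t[0])) for t in (a,b)])
o=ray(c,px([528,38]),.0794)[0]-ray(c,px([365,-12]),.0794)[0]; print(np.degrees(np.arctan2(o[1],o[0]))+90)
E
```

```text
win [[ 0.5531 -0.1196  0.0794]
 [ 0.562  -0.1208  0.0794]
 [ 0.5604 -0.1304  0.0794]
 [ 0.5514 -0.1284  0.0794]] [0.00899978 0.00890105 0.00972754 0.00920728]
shaft [ 0.55052087 -0.14653365  0.0865    ] eye [ 0.55672773 -0.12482232  0.0794    ] dist 0.022581121163427312 yaw 74.04575937356417
[np.float64(78.87145857643905), np.float64(80.73311258238037)]
82.69206410124444
```

carry_out --pt "-8 48 0 -5.1 -1" --pt "-8 48 0 -5.1 -1" --pt "-8 48 0 -5.1 -1" --pt "-8 48 0 -5.1 -1" --pt "-1 0 -30 0 -1"

```text
clock: 6.25
tool_pos: [0.5762, -0.0248, 0.1665]
tcp_rot: [0.001, 0.775, 0.632, 0.001]
force: [0.8, -0.6, -1.4]
grip_width: 0.0191
grip_force: 58.7
```

carry_out --pt "0 0 -25 0 -1" --pt "0 0 -10 0 -1" --pt "0 0 0 0 -1"

```text
clock: 6.62
tool_pos: [0.5757, -0.0285, 0.1299]
tcp_rot: [-0.0, 0.776, 0.631, -0.0]
force: [0.0, -0.1, -0.7]
grip_width: 0.0191
grip_force: 58.7
```

```bash
python3 - <<'E'
from pick import *
st=read_state(); print(st["tool_pos"],st["tcp_rot"],st["force"],st["torque"])
out=[]
for n in("scene","top"):
    im,d=camera(n); c=cam(n); np.savez(n+"4.npz",im=im,d=d)
    u,v=proj(c,[.555,-.125,.09])[0].astype(int); print(n,u-30,v-25,proj(c,[.5557,-.1245,.0794]),proj(c,[.5557,-.1245,.096]))
    out.append(cv2.resize(im[v-25:v+25,u-30:u+30],None,fx=10,fy=10,interpolation=2))
    cv2.imwrite(f"pics/{n}4.png",out[-1][...,::-1])
E
```

```text
[ 0.57572247 -0.02845994  0.12994131] [-4.88996789e-04  7.75575689e-01  6.31254247e-01 -4.31830068e-04] [ 0.02786813 -0.10538939 -0.70535531] [ 0.00398496  0.007098   -0.03704192]
scene 251 218 [[282.15945099 246.29958381]] [[281.6051301 242.2307856]]
top 347 177 [[377.19150721 202.70423504]] [[377.98830728 201.86736697]]
```

View pics/scene4.png

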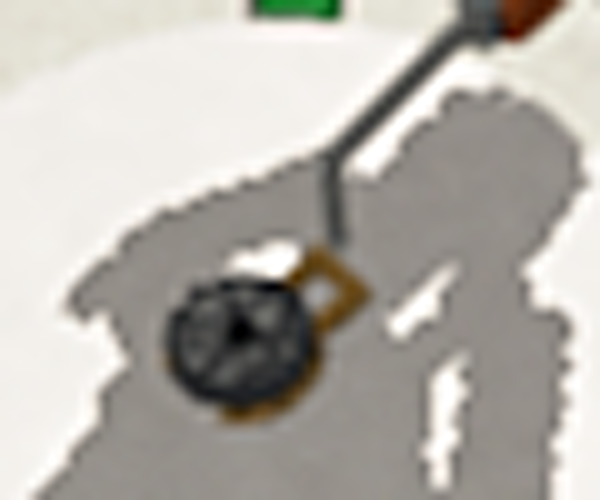

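View pics/top4.png

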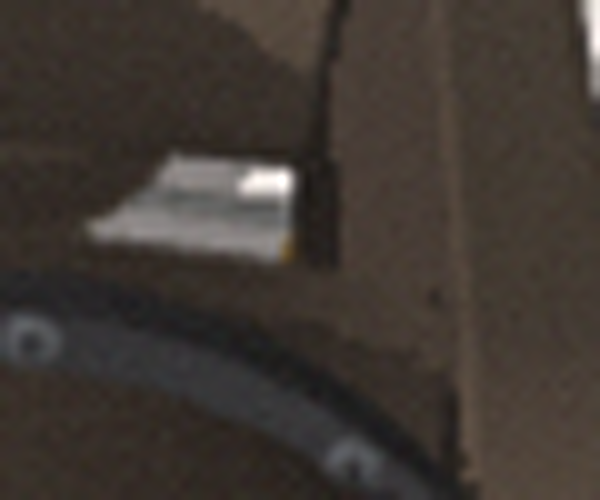

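In the scene crop the hook's lower end is at (338,243) and the eye centre at (325,293). The shaft head is at (240,340). The top view is blocked by the arm.

```bash
python3 - <<'E'
from pick import *
c=cam("scene"); px=lambda a: np.array([251,218])+(np.array(a)+.5)/10-.5
T=np.array([.57572,-.02846]); q=[0,.77557,.63125,0]; yaw=2*np.arctan2(q[2],q[1]); x=np.array([np.cos(yaw),np.sin(yaw)]); n=np.array([-x[1],x[0]])
e=ray(c,px([325,293]),.0794)[0,:2]; s=ray(c,px([240,335]),.0865)[0,:2]
print("yaw",np.degrees(yaw),"eye",e,"shaft",s, np.linalg.norm(e-s), np.degrees(np.arctan2(*(e-s)[::-1])))
for z in(.095,.097,.099):
    t=ray(c,px([338,243]),z)[0,:2]; print(z,"tip",t,"rel TCP",(t-T)@x*1e3,(t-T)@n*1e3,"move",(e-t)*1e3)
b=ray(c,px([333,155]),.127)[0,:2]; print("bend",b)
E
```

```text
yaw 78.28549263820797 eye [ 0.55832634 -0.12482483] shaft [ 0.55023234 -0.14746662] 0.024045028955178873 70.3290141963235
0.095 tip [ 0.56026558 -0.12009262] rel TCP -92.86183199735186 -3.4721203625405117 move [-1.93923299 -4.73221372]
0.097 tip [ 0.56111386 -0.1211959 ] rel TCP -93.76990315216165 -4.5267365877916905 move [-2.78751264 -3.62893214]
0.099 tip [ 0.56196214 -0.12229918] rel TCP -94.67797430697149 -5.581352813042879 move [-3.63579228 -2.52565056]
bend [ 0.56041018 -0.1180568 ]
```

carry_out --pt "-2 -2 -4 0 -1" --pt "-1 -1.5 -4 0 -1" --pt "0 0 -4 0 -1" --pt "0 0 0 0 -1"

```text
clock: 7.22
tool_pos: [0.573, -0.0325, 0.1179]
tcp_rot: [-0.0, 0.776, 0.631, -0.0]
force: [0.4, -0.8, -0.6]
grip_width: 0.0192
grip_force: 58.7
```

```bash
python3 - <<'E'
from pick import *
st=read_state(); print(st["tool_pos"],st["force"])
ims=[camera("scene")[0] for _ in range(4)]; im=np.mean(ims,0).astype(np.uint8); np.savez("s5.npz",im=im)
cv2.imwrite("pics/s5.png",cv2.resize(im[228:262,262:302],None,fx=16,fy=16,interpolation=2)[...,::-1])
E
```

```text
[ 0.5729953  -0.03253722  0.11794093] [ 0.37157005 -0.80159799 -0.60746489]
```

View pics/s5.png

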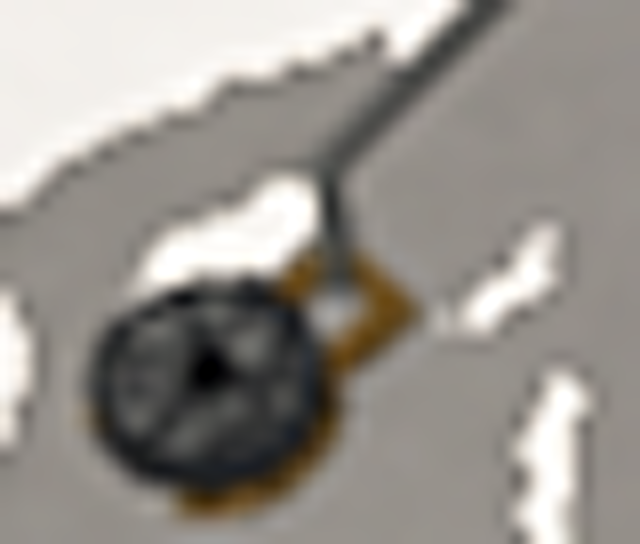

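The hook end (about (340,278) in the crop) stands over the eye, whose lit remainder is at about (335,310).

```bash
python3 - <<'E'
from pick import *
c=cam("scene"); px=lambda a: np.array([262,228])+(np.array(a)+.5)/16-.5
for e in ([344,309],[338,308],[345,303]):
  E=ray(c,px(e),.0794)[0,:2]
  print(e,E,[((E-ray(c,px([340,278]),z)[0,:2])*1e3).round(1).tolist() for z in(.083,.085,.087)])
# inner brass outline check
W=ray(c,px([[360,245],[420,305],[330,240],[345,370]]),.0794); print(W.round(4))
E
```

```text
[344, 309] [ 0.55827889 -0.12483058] [[1.8, -2.4], [1.0, -1.3], [0.1, -0.2]]
[338, 308] [ 0.55742084 -0.12509297] [[1.0, -2.6], [0.1, -1.6], [-0.7, -0.5]]
[345, 303] [ 0.55785966 -0.12387771] [[1.4, -1.4], [0.6, -0.3], [-0.3, 0.7]]
[[ 0.5545 -0.1142  0.0794]
 [ 0.5676 -0.119   0.0794]
 [ 0.5501 -0.1155  0.0794]
 [ 0.5639 -0.1337  0.0794]]
```

carry_out --pt "0.5 -1 -1 0 -1" --pt "0 0 -1.5 0 -1" --pt "0 0 -1 0 -1" --pt "0 0 0 0 -1"

```text
clock: 7.92
tool_pos: [0.5737, -0.0335, 0.1147]
tcp_rot: [-0.0, 0.776, 0.631, -0.0]
force: [-0.6, 0.5, -1.2]
grip_width: 0.0191
grip_force: 58.7
```

carry_out --pt "0 0 -1 0 -1" --pt "0 0 -0.5 0 -1" --pt "0 0 0 0 -1"

```text
clock: 8.3
tool_pos: [0.5737, -0.0334, 0.1132]
tcp_rot: [-0.0, 0.776, 0.631, -0.0]
force: [0.2, -0.7, -0.4]
grip_width: 0.0188
grip_force: 58.7
```

carry_out --pt "0 0 -0.5 0 -1" --pt "0 0 -0.5 0 -1" --pt "0 0 0 0 -1"

```text
clock: 8.68
tool_pos: [0.5737, -0.0335, 0.1123]
tcp_rot: [-0.0, 0.776, 0.631, -0.0]
force: [0.0, -0.2, -0.8]
grip_width: 0.0192
grip_force: 58.7
```

carry_out --pt "0 0 -0.5 0 -1" --pt "0 0 -0.5 0 -1" --pt "0 0 0 0 -1"

```text
clock: 9.05
tool_pos: [0.5737, -0.0335, 0.1112]
tcp_rot: [-0.0, 0.776, 0.631, -0.0]
force: [-0.5, -0.3, -0.4]
grip_width: 0.0189
grip_force: 58.7
```

carry_out --pt "0 0 -0.5 0 -1" --pt "0 0 -0.5 0 -1" --pt "0 0 0 0 -1"

```text
clock: 9.43
tool_pos: [0.5737, -0.0334, 0.1103]
tcp_rot: [-0.0, 0.776, 0.631, -0.0]
force: [0.1, -0.2, -1.2]
grip_width: 0.0193
grip_force: 58.7
```

carry_out --pt "0 0 -0.5 0 -1" --pt "0 0 0 0 -1"

```text
clock: 9.68
tool_pos: [0.5737, -0.0334, 0.1098]
tcp_rot: [-0.0, 0.776, 0.631, -0.0]
force: [-0.8, -0.3, -0.7]
grip_width: 0.0191
grip_force: 58.7
```

carry_out --pt "0 0 -0.5 0 -1" --pt "0 0 0 0 -1"

```text
clock: 9.93
tool_pos: [0.5738, -0.0334, 0.1093]
tcp_rot: [-0.0, 0.776, 0.631, 0.0]
force: [0.1, 1.1, 1.0]
grip_width: 0.0193
grip_force: 58.8
```

```bash
python3 - <<'E'
from pick import *
st=read_state(); print(st["tool_pos"],st["force"],st["torque"])
ims=[camera("scene")[0] for _ in range(4)]; im=np.mean(ims,0).astype(np.uint8); np.savez("s6.npz",im=im)
print([read_state()["force"].round(2).tolist() for _ in range(3)])
cv2.imwrite("pics/s6.png",cv2.resize(im[228:262,262:302],None,fx=16,fy=16,interpolation=2)[...,::-1])
E
```

```text
[ 0.57375278 -0.03342982  0.10932366] [0.12155107 1.10318116 0.99827941] [ 0.0321508   0.02709461 -0.02415289]
[[0.11, 1.1, 0.59], [0.11, 1.1, 0.59], [0.11, 1.1, 0.59]]
```

View pics/s6.png

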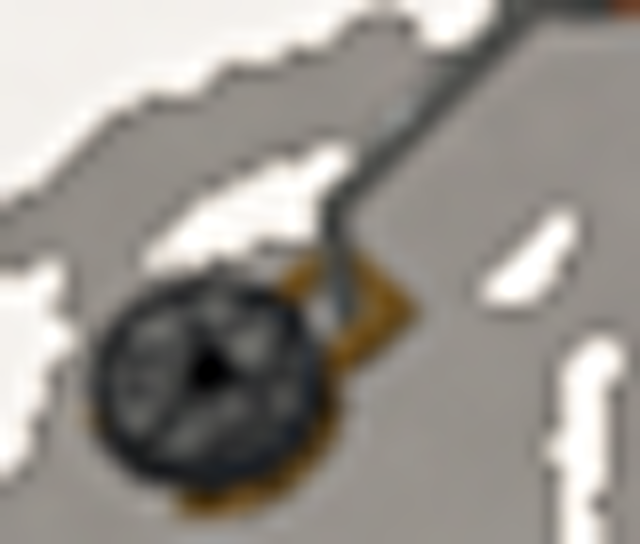

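The hook end is inside the eye window (about (345,318)) and stands just at the plaster, with about 1.5 N upward force. I'll grip firmer, ease up slightly and start drawing along about 75°.

carry_out --pt "0 0 0.3 0 -1" --pt "0 0 0 0 -1" --squeeze 110

```text
clock: 10.38
tool_pos: [0.5737, -0.0335, 0.1096]
tcp_rot: [-0.0, 0.776, 0.631, -0.0]
force: [0.1, -0.1, -0.4]
grip_width: 0.018
grip_force: 108.4
```

carry_out --pt "0.2 0.8 0 0 -1" --pt "0.2 0.8 0 0 -1"

```text
clock: 10.62
tool_pos: [0.5741, -0.0319, 0.1096]
tcp_rot: [-0.0, 0.776, 0.631, -0.0]
force: [-0.4, -0.4, -0.4]
grip_width: 0.018
grip_force: 108.4
```

carry_out --pt "0.25 0.8 0 0 -1" --pt "0.2 0.8 0 0 -1"

```text
clock: 10.88
tool_pos: [0.5742, -0.0307, 0.1094]
tcp_rot: [0.0, 0.776, 0.631, -0.0]
force: [-2.4, -9.4, -1.5]
grip_width: 0.0186
grip_force: 108.4
```

The ring is engaged and resists along 75.7°. Continuing.

carry_out --pt "0.25 1 0 0 -1" --pt "0.25 1 0 0 -1"

```text
clock: 11.12
tool_pos: [0.5741, -0.0292, 0.1092]
tcp_rot: [-0.0, 0.776, 0.631, -0.001]
force: [-4.7, -14.5, -2.2]
grip_width: 0.0179
grip_force: 108.4
```

carry_out --pt "0.25 1 0 0 -1" --pt "0.25 1 0 0 -1"

```text
clock: 11.38
tool_pos: [0.5742, -0.0274, 0.1091]
tcp_rot: [-0.0, 0.776, 0.631, -0.001]
force: [-7.4, -15.0, -2.4]
grip_width: 0.018
grip_force: 108.4
```

carry_out --pt "0.25 1 0 0 -1" --pt "0.25 1 0 0 -1"

```text
clock: 11.62
tool_pos: [0.5746, -0.0254, 0.1091]
tcp_rot: [-0.001, 0.776, 0.631, -0.002]
force: [-5.6, -14.8, -1.3]
grip_width: 0.0181
grip_force: 108.5
```

carry_out --pt "0 1 0 0 -1" --pt "0 1 0 0 -1"

```text
clock: 11.88
tool_pos: [0.5752, -0.0231, 0.1092]
tcp_rot: [-0.0, 0.776, 0.631, -0.001]
force: [-3.9, -10.6, -1.4]
grip_width: 0.0179
grip_force: 108.5
```

carry_out --pt "0.1 1 0 0 -1" --pt "0.1 1 0 0 -1"

```text
clock: 12.12
tool_pos: [0.5757, -0.0208, 0.1093]
tcp_rot: [-0.0, 0.776, 0.631, -0.001]
force: [-2.1, -7.9, -1.2]
grip_width: 0.0184
grip_force: 108.5
```

carry_out --pt "0.2 1 0 0 -1" --pt "0.2 1 0 0 -1"

```text
clock: 12.38
tool_pos: [0.5763, -0.0186, 0.1094]
tcp_rot: [-0.0, 0.776, 0.631, -0.0]
force: [-1.8, -5.2, -1.9]
grip_width: 0.0183
grip_force: 108.5
```

carry_out --pt "0.25 1 0 0 -1" --pt "0.25 1 0 0 -1" --pt "0.25 1 0 0 -1" --pt "0.25 1 0 0 -1"

```text
clock: 12.88
tool_pos: [0.5777, -0.0141, 0.1096]
tcp_rot: [0.0, 0.776, 0.631, 0.0]
force: [0.2, -2.5, -0.2]
grip_width: 0.0183
grip_force: 108.6
```

carry_out --pt "0.5 1.9 0 0 -1" --pt "0.5 1.9 0 0 -1" --pt "0.5 1.9 0 0 -1" --pt "0.5 1.9 0 0 -1" --pt "0.5 1.9 0 0 -1"

```text
clock: 13.5
tool_pos: [0.5802, -0.0046, 0.1096]
tcp_rot: [0.0, 0.776, 0.631, 0.0]
force: [-0.4, -0.5, -0.5]
grip_width: 0.0186
grip_force: 108.6
```

carry_out --pt "0.5 1.9 0 0 -1" --pt "0.5 1.9 0 0 -1" --pt "0.5 1.9 0 0 -1" --pt "0.5 1.9 0 0 -1" --pt "0.5 1.9 0 0 -1"

```text
clock: 14.12
tool_pos: [0.5827, 0.0049, 0.1096]
tcp_rot: [-0.0, 0.776, 0.631, -0.0]
force: [-1.4, 0.3, -0.1]
grip_width: 0.0184
grip_force: 108.6
```

```bash
cat > brass.py <<'E'
from pick import *
def brass():
    im,d=camera("scene"); c=cam("scene"); hsv=cv2.cvtColor(im,cv2.COLOR_RGB2HSV)
    m=(hsv[...,0]>8)&(hsv[...,0]<30)&(hsv[...,1]>110); m[:225]=0; m[280:]=0; m[:,:255]=0; m[:,318:]=0
    v,u=np.nonzero(m); p=ray(c,np.c_[u,v],.078); k=np.hypot(p[:,0]-.55,p[:,1]+.147)<.1; p=p[k]
    print("brass",len(p),p.mean(0)[:2].round(4),p.min(0)[:2].round(4),p.max(0)[:2].round(4)); return im,p
E
python3 - <<'E'
from brass import *
st=read_state(); print(st["tool_pos"],st["force"]); brass()
E
```

```text
[0.58267169 0.00487071 0.10960221] [-1.36609175  0.27194421 -0.14993407]
brass 66 [ 0.5625 -0.1005] [ 0.5433 -0.1259] [ 0.5769 -0.0809]
```

The ring follows freely. A little more distance, then lift straight out.

carry_out --pt "0.5 1.9 0 0 -1" --pt "0.5 1.9 0 0 -1" --pt "0.5 1.9 0 0 -1" --pt "0.5 1.9 0 0 -1" --pt "-0.2 -0.8 0 0 -1"

```text
clock: 14.8
tool_pos: [0.5846, 0.0118, 0.1096]
tcp_rot: [-0.0, 0.776, 0.631, 0.0]
force: [-0.5, 1.4, -0.0]
grip_width: 0.0183
grip_force: 108.7
```

carry_out --pt "0 0 0 0 -1" --pt "0 0 2 0 -1" --pt "0 0 4 0 -1" --pt "0 0 10 0 -1" --pt "0 0 24 0 -1"

```text
clock: 15.42
tool_pos: [0.5839, 0.0115, 0.1498]
tcp_rot: [-0.001, 0.776, 0.631, -0.001]
force: [0.2, 0.7, -1.3]
grip_width: 0.0182
grip_force: 108.6
```

```bash
python3 - <<'E'
from brass import *
st=read_state(); print(st["tool_pos"],st["tcp_rot"],st["force"]); im,p=brass()
f,d=camera("scene"); P=cloud(cam("scene"),d); 
hsv=cv2.cvtColor(f,cv2.COLOR_RGB2HSV); m=(hsv[...,0]>8)&(hsv[...,0]<30)&(hsv[...,1]>110); m[:225]=0;m[280:]=0;m[:,:255]=0;m[:,318:]=0
q=P[m]; q=q[np.hypot(q[:,0]-.55,q[:,1]+.147)<.1]; print("z",np.nanpercentile(q[:,2],[5,50,95]))
x=np.array([np.cos(np.radians(76)),np.sin(np.radians(76))]); s=(p[:,:2]-[.5502,-.1475])@x; n=(p[:,:2]-[.5502,-.1475])@[-x[1],x[0]]; print("along",s.min(),s.max(),"across",n.min(),n.max())
cv2.imwrite("pics/s7.png",cv2.resize(im[205:285,245:345],None,fx=7,fy=7,interpolation=2)[...,::-1])
E
```

```text
[0.58389113 0.0115358  0.14977954] [-5.29045313e-04  7.75718230e-01  6.31078896e-01 -6.11404124e-04] [ 0.21861005  0.65381601 -1.25269832]
brass 73 [ 0.5652 -0.091 ] [ 0.5466 -0.119 ] [ 0.5788 -0.0708]
z [0.07433294 0.07793955 0.08037484]
along 0.03196782612964688 0.07768790441055197 across -0.01712812261404091 0.015204317362292887
```

The ring lies flat on the wheel (brass heights about 78 mm) and extends 32 to 78 mm from the shaft axis, so it's well clear of the 17.5 mm head radius. I'll take the pick back.

carry_out --pt "-10.8 48.5 10 4.1 -1" --pt "-10.8 48.5 10 4.1 -1" --pt "-10.8 48.5 10 4.1 -1" --pt "-10.8 48.5 0 4.1 -1" --pt "-10.8 48.5 0 4 -1"

```text
clock: 16.15
tool_pos: [0.53, 0.2555, 0.1798]
tcp_rot: [0.0, 0.651, 0.759, 0.0]
force: [0.6, -0.4, -1.2]
grip_width: 0.0184
grip_force: 108.5
```

carry_out --pt "0 0 0 0 -1" --pt "0 0 0 0 -1" --pt "0 0 0 0 -1"

```text
clock: 16.52
tool_pos: [0.5307, 0.2531, 0.1795]
tcp_rot: [0.0, 0.652, 0.758, -0.0]
force: [0.1, -0.5, -1.0]
grip_width: 0.0182
grip_force: 108.5
```

```bash
python3 - <<'E'
from pick import *
st=read_state(); im,d=camera("wrist"); print(st["tool_pos"],st["tcp_rot"])
f=np.load("w2.npz")
i=camera_info("wrist"); K=i["camera_matrix"];T=i["T_tool_cam"]; c=(K,T[:3,:3],T[:3,3])
for I,D in((f["im"],f["d"]),(im,d)):
    P=cloud(c,D); h=cv2.cvtColor(I,cv2.COLOR_RGB2HSV)
    m=(h[...,0]>5)&(h[...,0]<14)&(h[...,1]>170)&(P[...,2]<.02)&(P[...,2]>-.05)
    m[:, :270]=0; m[:,370:]=0
    q=P[m]; a=np.polyfit(q[:,0],q[:,2],1); b=np.polyfit(q[:,0],q[:,1],1); print(m.sum(),"pitch,z0",a,"yaw,y0",b,"x",np.percentile(q[:,0],[1,99.5]),q[:,0].max())
E
```

```text
[0.53066439 0.25307324 0.17954153] [ 4.82927196e-07  6.52223576e-01  7.58026643e-01 -1.22944271e-04]
7700 pitch,z0 [ 0.00731821 -0.00443447] yaw,y0 [-0.00085092 -0.00021086] x [-0.03191605  0.06215179] 0.06233796948239741
7597 pitch,z0 [ 0.00735953 -0.00429773] yaw,y0 [-0.00072279 -0.00022153] x [-0.03195335  0.06214142] 0.06231805463257634
```

The pick has not slipped in the grip. Lowering it into the rest.

carry_out --pt "-0.4 1.5 -40 0 -1" --pt "0 0 -45 0 -1" --pt "0 0 -28 0 -1" --pt "0 0 -8 0 -1" --pt "0 0 0 0 -1"

```text
clock: 17.2
tool_pos: [0.5303, 0.2551, 0.0588]
tcp_rot: [-0.0, 0.652, 0.758, -0.0]
force: [-0.4, -0.1, 0.1]
grip_width: 0.0186
grip_force: 108.6
```

carry_out --pt "0 0 -3 0 -1" --pt "0 0 -2 0 -1" --pt "0 0 0 0 -1"

```text
clock: 17.58
tool_pos: [0.5302, 0.2556, 0.054]
tcp_rot: [0.0, 0.652, 0.758, 0.0]
force: [-0.4, -0.6, 0.5]
grip_width: 0.0184
grip_force: 108.6
```

carry_out --pt "0 -0.8 -1 0 -1" --pt "0 0 -0.5 0 -1" --pt "0 0 0 0 -1"

```text
clock: 17.95
tool_pos: [0.53, 0.2547, 0.0521]
tcp_rot: [-0.0, 0.652, 0.758, -0.0]
force: [-0.9, -0.2, -1.0]
grip_width: 0.0179
grip_force: 108.6
```

carry_out --pt "0 0 -0.5 0 -1" --pt "0 0 0 0 -1"

```text
clock: 18.2
tool_pos: [0.5301, 0.2547, 0.0518]
tcp_rot: [0.0, 0.652, 0.759, 0.0]
force: [-1.2, -0.6, 4.3]
grip_width: 0.0181
grip_force: 109.6
```

Contact at the same height as when taken. Release gently.

carry_out --pt "0 0 0 0 -0.35" --pt "0 0 0 0 -0.2" --pt "0 0 0 0 0" --pt "0 0 0 0 0.3" --pt "0 0 0 0 0.3" --squeeze 20

```text
clock: 18.82
tool_pos: [0.5301, 0.2547, 0.0516]
tcp_rot: [-0.0, 0.652, 0.758, -0.0]
force: [-1.0, 0.4, -0.7]
grip_width: 0.0553
grip_force: 0.0
```

carry_out --pt "0 0 15 0 0.3" --pt "0 0 40 0 0.3" --pt "0 0 50 0 0.3" --pt "0 0 60 0 0.3" --pt "0 0 30 0 0.3"

```text
clock: 19.45
tool_pos: [0.5309, 0.2551, 0.2511]
tcp_rot: [0.001, 0.652, 0.759, 0.002]
force: [0.7, 0.3, -1.2]
grip_width: 0.0553
grip_force: 0.0
```

```bash
python3 - <<'E'
from brass import *
st=read_state(); print(st["tool_pos"],st["force"]); im,d=camera("wrist"); c=cam("wrist",st)
r,p=handle(im,c,.057); P=cloud(c,d); u,v=map(int,r[0]); print(r,p.mean(0),"top z",np.nanmedian(P[v-15:v+15,u-3:u+4,2]))
a=np.polyfit(*[P[v-30:v+30,u,k] for k in(1,2)],1); print("slope",a[0])
brass()
im,d=camera("top"); c=cam("top"); r,p=handle(im,c,.057); print("top handle",r)
E
```

```text
[0.53088234 0.25509386 0.25110806] [ 0.737718    0.34444721 -1.19136641]
((315.5, 176.5), (83.0, 17.0), 90.0) [0.52769116 0.26769793 0.057     ] top z 0.05603744721866724
slope 0.008712360605464597
brass 69 [ 0.5646 -0.0926] [ 0.546 -0.119] [ 0.5788 -0.0722]
top handle ((238.0, 215.5), (1.0, 2.0), 90.0)
```

carry_out --pt "0 0 0 0 0.3" --pt "0 0 0 0 0.3"

```text
clock: 19.85
tool_pos: [0.5295, 0.2545, 0.2456]
tcp_rot: [-0.0, 0.652, 0.758, -0.001]
force: [-0.0, -0.4, -0.4]
grip_width: 0.0555
grip_force: 0.0
```

```bash
python3 -c "
from rig import *
print(sign_off())"
```

```text
the job is handed in; nothing more can be done
None
```

The ring is out of its groove, lying flat on the plaster wheel about 14 mm clear of the shaft's head, the pick is back in its wooden rest, and the job was handed in after about 20 s of robot time (no verdict was returned).

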